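# Open the stock tray's gate and hold it wide

## Robot

A 7-joint arm with a two-finger parallel gripper is mounted at the origin on the work surface. World frame = base frame: x ahead of the robot, y to its left, z up, the work surface at z = 0. Lengths are in m, angles in rad, forces in N, time in s.
With the tool pointing down it reaches from about 0.35 to 0.9 m from the base axis. Payload 7.2 kg.
Tool frame: the origin (TCP) lies between the finger pads; the fingertips stand 11 mm ahead of it and the grasp point (between the pads) lies 8 mm behind it; z points along the fingers, x is the direction in which the jaws open and shut, and the axes are right-handed (so a half turn about z gives the same grasp; the last joint's range is limited). The gripper opens to 88 mm and grips with 3 to 60 N. Pads are 20 mm wide; open, the fingers measure 115 mm over their backs; the gripper's body (75 mm by 178 mm) begins 61 mm behind the grasp point.
Start: joints at [1.071, 0.411, -0.013, 1.596, 0.006, 1.134, -0.082], TCP at [0.262, -0.568, 0.197] pointing down, gripper open.
Joint ranges: [-2.95, 2.95], [-0.29, 1.99], [-1.47, 1.44], [0.14, 2.54], [-1.03, 4.17], [0.13, 1.85], [-2.86, 2.86]. Speed limits (rad/s): [2.39, 2.39, 3.01, 3.01, 3.14, 3.14, 3.14].

## Interface

Orientations are given as a unit quaternion [x, y, z, w].
In Python, from plant import read_state, snapshot, sign_off gives the robot as it stands.
- The arm moves only by the tool arm_command, never from a script. Its argument "targets" is a list that holds one entry, the list of rows, each a list of 7 numbers: the shift along the tool's x, y, z each as a share of 50 cm, from -1 to 1, then the turn, a rotation vector about the tool's x, y, z each as a share of 30 degrees, from -1 to 1, then the opening, from -1 (shut) to 1 (fully open). In form: [[[tx, ty, tz, rx, ry, rz, hand], ...]]. A call has 1 to 5 rows; each row is the pose to reach, as a shift and turn from the pose commanded when the call began, along the tool's axes at that moment; what a row does not reach only later rows make up. A row lasts 1/10 s, in which the tool goes at most 50 mm and 8.59 degrees, less where a joint would pass 70% of its speed; a pose out of reach is approached as far as the arm can. A call with a number of a shift or a turn outside -1 to 1 is refused whole. A call with a gripper value outside its range is refused whole. The fingers move at their own pace and stop on an object; "grip_force" is the grip in N (left out, the last holds). Time passes only in rows, so rows that repeat a pose let the fingers close. It gives the time, the measured TCP pose, the force and the opening at its end, in the units of the state.
- read_state(): the state, without advancing time (a new reading comes with each control period).
- snapshot(name): name is "side" or "top" or "wrist"; returns a dict with "frame" (400x640x3 uint8, blue, green, red), "fx", "fy", "cx", "cy" (pixels), "k1" (the pictures are not rectified: a ray, as slopes to the right and down, at radius r is drawn at 1 + k1 r^2 times it, then the intrinsics apply), "R" (3x3) and "t" (3): a world point X has camera coordinates R X + t. Camera axes: x right, y down, z forward; pixel columns grow to the right and rows downward; lengths in m; the calibration is good to about 2 mm. A picture is of the moment at which its call begins. There is no depth.
- sign_off(): hands the job in, once; it reports no verdict.
The state is a dict: "time": time; "joint_positions": joint angles; "dq": joint speeds; "joint_torque": joint torques, N m; "eef_pos": TCP position; "eef_rot": TCP orientation; "ft_force": force on the tool from outside, world axes, zero at the start; "ft_torque": the same for the moment, N m; "width": finger opening in m.
Only numpy, scipy, OpenCV 4.12 (cv2) and the standard library are available. Lean on these libraries where they do the work, as an engineer would, in place of code of your own. Each camera call takes 0.05 s, during which the arm holds its last target.

## Task

On the model-railway bench the wooden stock tray's end gate is locked by two squeeze catches on the metal bridge above it. Pinch the catch with the two round studs fully together first, and only then the catch with the two flat paddles; then take the gate by its upright post, swing it outwards past its detent until it stands about square to the tray's end, and finish while still gripping the post and holding the gate wide there, because a spring pulls it back. Leave the wagons and the other things on the bench where they are.

Things in the scene. Friction and masses are not known exactly. Their poses are not given: they have to be found in the camera images.
- stud_grip (a point): Midway between the two studs of the first catch, 110 mm above the table; fixed. Studs: upright steel rods, 10 mm diameter, 15 mm either side along x (40 mm over outsides, 24 mm squeezed), from 25 mm below this point to 16 mm above. x runs along the shut gate towards the hinge, z is up. A thin hook runs from one stud's foot towards -y to the gate. Catches are 72 mm apart along x, either way round.
- paddle_grip (a point): Midway between the two flat steel paddles of the second catch, 110 mm above the table; fixed; axes as for stud_grip. Paddles: upright, 8 mm thick along x, 26 mm wide along y, centred 14 mm either side along x (36 mm over outsides, 20 mm squeezed), from 25 mm below this point (base plate) to 8 mm above.
- stud_catch (a joint): How far each stud has moved inwards, m: 0 shut, 0.008 fully squeezed; its hook is clear of the gate from 0.007. Both studs move together, so pinch them along x about the middle. Resistance about 5 N; they stay where they are left.
- paddle_catch (a joint): The same for the two paddles: 0 shut, 0.008 fully squeezed, clear of the gate from 0.007. Resistance about 5 N; they stay where they are left.
- gate_post (a point): Grip point on the axis of the gate's upright steel post, 115 mm above the table, at the gate's free end, 172 mm from the hinge axis; moves with the gate. Post: 16 mm diameter, from 70 to 135 mm above the table. A keeper pin, top 96 mm above the table, stands 42 mm from it towards the hinge; the bridge (top at 80 mm) starts 12 mm behind the shut gate.
- gate_hinge (a point): On the gate's vertical hinge axis, 115 mm above the table; fixed. z is up, -x points along the shut gate to the post, -y points out of the tray's end, the way the gate opens; +y runs along the tray and its two tracks. The tray is 150 mm wide, 340 mm long, with walls 70 mm high.
- gate (a joint): Gate angle, rad: 0 shut, grows as it swings outwards (anticlockwise from above), stop at 1.75. A spring shuts it (at the post about 1.2 N at 0.7 rad, 2.1 N at 1.5 rad); a sprung detent from about 0.35 to 0.95 rad adds a few newtons. Let go when open it swings back. Locked until both catches are squeezed.
- van: Bystander: closed wagon, 36 x 132 x 49 mm, standing on a track in the tray; origin at the centre of its underside.
- flat_wagon: Bystander: flat wagon with a timber load, 34 x 120 x 36 mm, on the other track in the tray; origin at the centre of its underside.
- stain_jar: Bystander: amber jar with a white cap, 54 mm across, 105 mm high, on the table just beyond the tray; origin at the centre of its underside.
- brush: Bystander: brush, 170 mm long, lying on the table on the robot's side of the tray.
- pliers: Bystander: pliers, 135 mm long, 12 mm high, lying on the table before the gate, outside its sweep.
- screwdriver: Bystander: screwdriver, 160 mm long, lying on the table beyond the gate's hinge side, outside its sweep.
- sleepers: Bystander: bundle of wooden sleepers, 47 x 60 x 16 mm, on the table before the gate, outside its sweep.

How it is judged:
By the outcome, as a careful person would: the job done as asked, in the order asked, and still so for the second after the job is handed in, while the arm keeps its last pose, push and grip.
It also fails if it takes over 54 s, if anything falls off the work surface, if the arm or the gripper's body presses on something with over 40 N, if the wrist force passes 120 N, or if a joint passes its speed limit or range.

## Working session

There is one attempt and no reset: what is moved stays moved. The work goes in short steps, Python scripts to look and compute and a tool call to move; the robot and the scene stay as the last step left them, time stands still between calls to the robot, and variables do not carry over. Pictures are saved under pics/ and viewed, and the job is handed in when it is done.

Besides the shell and the picture viewer there is one more tool, called as name([rows], argument=value, ...), one row to a line, values as JSON. arm_command: Moves the arm, as the interface text tells. Its arguments: {"type":"object","properties":{"targets":{"type":"array"},"grip_force":{"type":"number"}},"required":["targets"]}

```bash
mkdir -p pics; ls; python3 - <<'E'
from plant import *
import cv2,numpy as np
s=read_state();print({k:np.round(v,4).tolist() for k,v in s.items()})
for n in ["side","top","wrist"]:
    d=snapshot(n);cv2.imwrite(f"pics/{n}0.png",d["frame"]);print(n,d["fx"],d["fy"],d["cx"],d["cy"],d["k1"],np.round(-d["R"].T@d["t"],3),np.round(d["R"],3).tolist())
E
```

```text
pics
{'time': 0.0, 'joint_positions': [1.0708, 0.4119, -0.0127, 1.5971, 0.0056, 1.1343, -0.0822], 'dq': [0.0006, -0.0001, 0.0012, 0.0008, 0.0001, -0.0011, 0.0005], 'joint_torque': [-0.0012, -58.7957, 0.6416, -29.1079, -0.0538, 0.0183, 0.0001], 'eef_pos': [0.2613, -0.5672, 0.1961], 'eef_rot': [0.8422, -0.5392, -0.0007, -0.0004], 'ft_force': [0.4573, -0.7596, 1.1981], 'ft_torque': [0.0332, 0.0352, 0.0132], 'width': 0.0873}
side 453.69454917188665 453.69454917188665 324.55088140978495 204.13120945135122 0.020118135972666422 [ 0.584 -0.871  0.715] [[1.0, -0.011, 0.011], [0.004, -0.553, -0.833], [0.015, 0.833, -0.553]]
top 478.0103135429903 478.0103135429903 321.8710420830578 196.2237612509028 -0.14832737221203568 [0.416 0.094 1.026] [[-0.071, -0.997, 0.001], [-0.977, 0.07, -0.202], [0.202, -0.015, -0.979]]
wrist 276.04290811944554 276.04290811944554 317.74732068619744 197.36564767685036 -0.005938149631593703 [ 0.334 -0.534  0.383] [[0.418, -0.908, 0.0], [-0.869, -0.4, 0.29], [-0.263, -0.122, -0.957]]
```

View pics/side0.png

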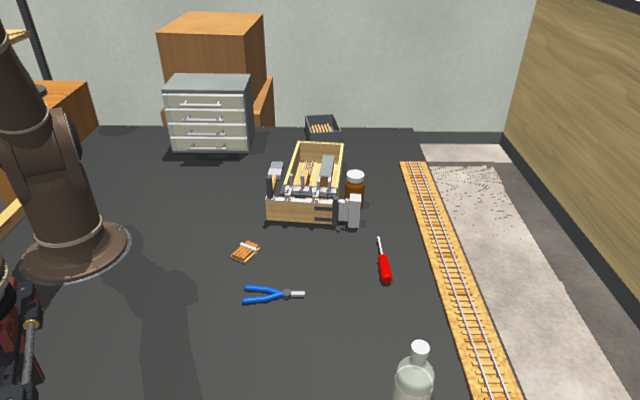

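View pics/top0.png

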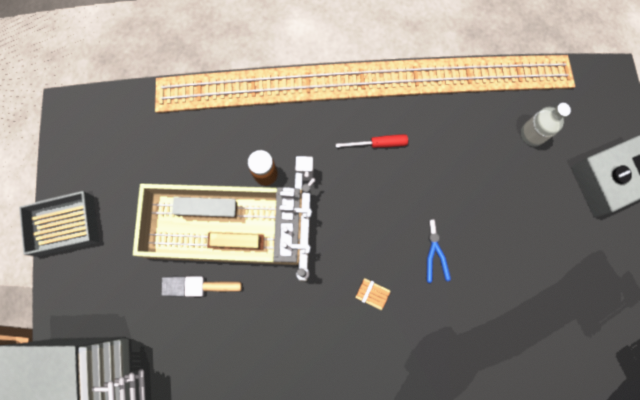

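View pics/wrist0.png

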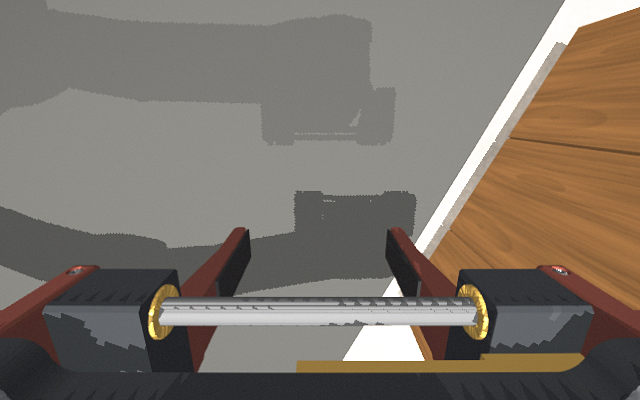

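```bash
python3 - <<'E'
import cv2
a=cv2.imread("pics/top0.png")[145:290,240:340];cv2.imwrite("pics/top0c.png",cv2.resize(a,None,fx=4.1,fy=4.1,interpolation=cv2.INTER_CUBIC))
a=cv2.imread("pics/side0.png")[135:235,255:375];cv2.imwrite("pics/side0c.png",cv2.resize(a,None,fx=6,fy=6,interpolation=cv2.INTER_CUBIC))
E
```

```text
(no output)
```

View pics/top0c.png

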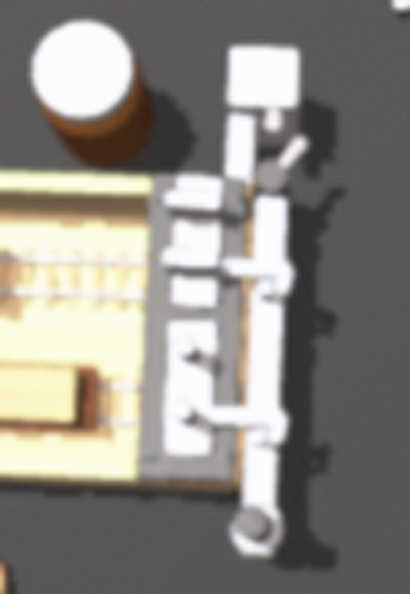

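View pics/side0c.png

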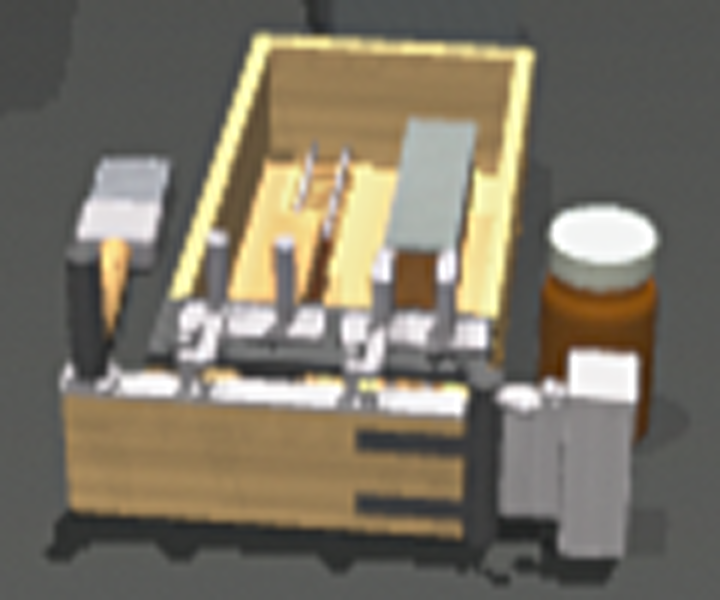

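```bash
cat > h.py <<'E'
from plant import *
import cv2,numpy as np
from scipy.spatial.transform import Rotation as Ro
def ray(d,u,v):
    K=np.array([[d["fx"],0,d["cx"]],[0,d["fy"],d["cy"]],[0,0,1]])
    p=cv2.undistortPoints(np.array([[[u,v]]],float),K,np.array([d["k1"],0,0,0,0.])).ravel()
    R=np.array(d["R"]);return -R.T@d["t"],R.T@np.array([p[0],p[1],1])
def onz(d,u,v,z):
    c,r=ray(d,u,v);return c+r*(z-c[2])/r[2]
def proj(d,X):
    R=np.array(d["R"]);K=np.array([[d["fx"],0,d["cx"]],[0,d["fy"],d["cy"]],[0,0,1]])
    return cv2.projectPoints(np.atleast_2d(np.array(X,float)),cv2.Rodrigues(R)[0],np.array(d["t"],float),K,np.array([d["k1"],0,0,0,0.]))[0].reshape(-1,2)
E
python3 - <<'E'
from h import *
S=snapshot("side");T=snapshot("top")
s=lambda a,b:(255+a/6,135+b/6)
t=lambda a,b:(240+a/4.1,145+b/4.1)
for n,z,p in [("studL",.126,s(218,236)),("studR",.126,s(286,242)),("padL",.118,s(383,253)),("padR",.118,s(446,254)),("post",.135,s(85,250))]:
    print(n,"side",onz(S,*p,z).round(4))
for n,z,p in [("stud1",.126,t(190,355)),("stud2",.126,t(187,412)),("pad1",.118,t(193,190)),("pad2",.118,t(193,258)),("post",.135,t(252,522)),("hinge",.09,t(272,176))]:
    print(n,"top",onz(T,*p,z).round(4))
E
```

```text
studL side [0.5149 0.1568 0.126 ]
studR side [0.5445 0.1518 0.126 ]
padL side [0.5865 0.1565 0.118 ]
padR side [0.6139 0.1559 0.118 ]
post side [0.4604 0.1286 0.135 ]
stud1 top [0.538  0.1524 0.126 ]
stud2 top [0.5117 0.1553 0.126 ]
pad1 top [0.6177 0.147  0.118 ]
pad2 top [0.585  0.1488 0.118 ]
post top [0.459  0.1283 0.135 ]
hinge top [0.6282 0.1096 0.09  ]
```

```bash
cat >> h.py <<'E'
def go(p,yaw,maxmm=500):
    s=read_state();R=Ro.from_quat(s["eef_rot"])
    y=np.radians(yaw);x=np.array([np.cos(y),np.sin(y),0]);z=np.array([0,0,-1.])
    Rt=Ro.from_matrix(np.c_[x,np.cross(z,x),z])
    dp=R.inv().apply(np.array(p)-s["eef_pos"])/.5
    dr=np.degrees((R.inv()*Rt).as_rotvec())/30
    print("shift",dp.round(4),"turn",dr.round(4),"t",round(s["time"],2),"pos",np.round(s["eef_pos"],4),"w",round(s["width"],4),"F",np.round(s["ft_force"],1),"q",np.round(s["joint_positions"],2))
    xx=R.as_matrix()[:,0];print("yaw",np.degrees(np.arctan2(xx[1],xx[0])).round(2))
E
python3 -c "
from h import *
go([.50,.10,.30],-6)"
```

```text
shift [-1.0128 -0.992  -0.2062] turn [-6.0000e-04  1.3000e-03 -1.9754e+00] t 0.25 pos [ 0.2614 -0.5674  0.1966] w 0.0874 F [-1.1 -0.5  0.7] q [ 1.07  0.41 -0.01  1.6   0.01  1.13 -0.08]
yaw -65.26
```

arm_command([
  [[-0.34,-0.34,-0.12,0,0,-0.98,0.27],[-0.34,-0.34,-0.12,0,0,-0.98,0.27],[-0.34,-0.34,-0.12,0,0,-0.98,0.27],[-0.34,-0.34,-0.12,0,0,-0.98,0.27],[-0.34,-0.34,-0.12,0,0,-0.98,0.27]],
], grip_force=20)

```text
time: 0.75
eef_pos: [0.3452, -0.3401, 0.2575]
eef_rot: [0.952, -0.307, 0.0, 0.0]
ft_force: [0.4, -0.4, 0.4]
width: 0.0558
```

```bash
python3 -c "
from h import *
go([.50,.10,.30],-6)"
```

```text
shift [-0.2624 -0.8953 -0.0852] turn [ 6.000e-04 -7.000e-04 -9.905e-01] t 0.75 pos [ 0.3452 -0.3401  0.2575] w 0.0558 F [ 0.4 -0.4  0.4] q [ 0.88  0.13 -0.23  1.83  0.03  1.18  0.02]
yaw -35.72
```

arm_command([
  [[-0.14,-0.48,-0.08,0,0,-0.5,0.27],[-0.14,-0.48,-0.08,0,0,-0.5,0.27],[-0.14,-0.48,-0.08,0,0,-0.5,0.27],[-0.14,-0.48,-0.08,0,0,-0.5,0.27],[-0.14,-0.48,-0.08,0,0,-0.5,0.27]],
])

```text
time: 1.25
eef_pos: [0.4278, -0.1077, 0.2971]
eef_rot: [0.983, -0.181, 0.0, 0.0]
ft_force: [1.3, 0.1, 0.2]
width: 0.0556
```

```bash
python3 -c "
from h import *
go([.52,.10,.30],-6)"
```

```text
shift [ 0.0244 -0.4538 -0.0061] turn [ 0.0011 -0.0016 -0.4958] t 1.25 pos [ 0.4278 -0.1077  0.2971] w 0.0556 F [1.3 0.1 0.2] q [ 0.61  0.04 -0.48  1.84  0.02  1.27 -0.24]
yaw -20.87
```

arm_command([
  [[0.02,-0.45,-0.01,0,0,-0.5,0.27],[0.02,-0.45,-0.01,0,0,-0.5,0.27],[0.02,-0.45,-0.01,0,0,-0.5,0.27],[0.02,-0.45,-0.01,0,0,-0.5,0.27],[0.02,-0.45,-0.01,0,0,-0.5,0.27]],
])

```text
time: 1.75
eef_pos: [0.5176, 0.1017, 0.3015]
eef_rot: [0.999, -0.049, 0.0, -0.001]
ft_force: [-0.2, -0.1, 0.6]
width: 0.056
```

```bash
python3 -c "
from h import *
go([.528,.154,.30],-6)
d=snapshot('wrist');cv2.imwrite('pics/w1.png',d['frame'])
d=snapshot('top');cv2.imwrite('pics/t1.png',d['frame'])"
```

```text
shift [ 0.0105 -0.1062  0.0033] turn [-0.0037 -0.0004  0.0121] t 1.75 pos [0.5176 0.1017 0.3015] w 0.056 F [-0.2 -0.1  0.6] q [ 0.28  0.23 -0.68  1.64  0.15  1.31 -0.52]
yaw -5.64
```

View pics/w1.png

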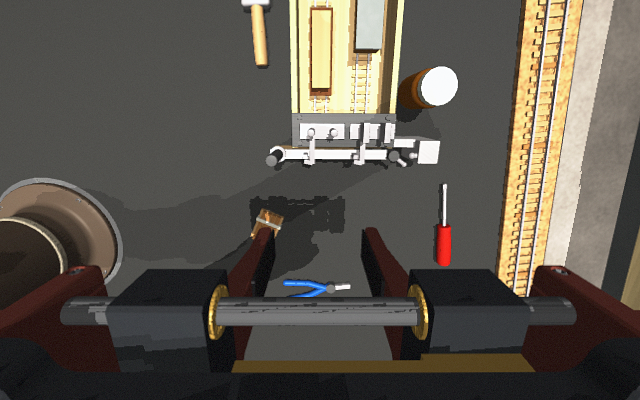

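```bash
python3 - <<'E'
import cv2
a=cv2.imread("pics/w1.png")[95:180,255:450];cv2.imwrite("pics/w1c.png",cv2.resize(a,None,fx=4,fy=4,interpolation=cv2.INTER_CUBIC))
E
```

```text
(no output)
```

View pics/w1c.png

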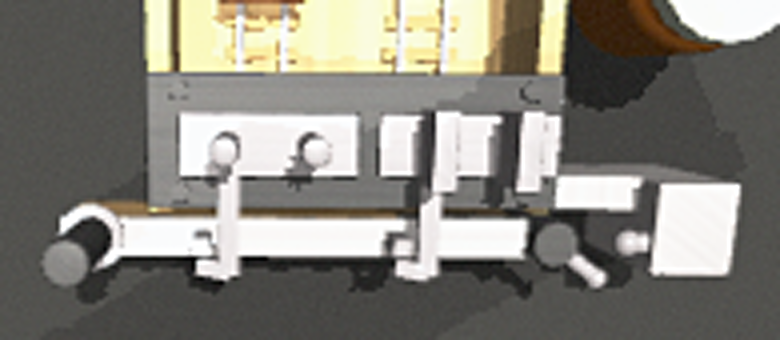

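```bash
python3 - <<'E'
from h import *
W=snapshot("wrist")
w=lambda a,b:(255+(a+.5)/4-.5,95+(b+.5)/4-.5)
P={}
for n,z,p in [("stud1",.126,w(225,145)),("stud2",.126,w(319,150)),("pad1",.118,w(447,151)),("pad2",.118,w(542,152)),("pad1 top end",.118,w(450,113)),("pad1 bot end",.118,w(443,190)),("post",.135,w(65,262)),("hinge",.09,w(556,242)),("bridgeL",.08,w(148,75)),("bridgeR",.08,w(563,75)),("bridgeLb",.08,w(150,208))]:
    P[n]=onz(W,*p,z);print(n,P[n].round(4))
E
```

```text
stud1 [0.5141 0.1603 0.126 ]
stud2 [0.5439 0.1558 0.126 ]
pad1 [0.586  0.1509 0.118 ]
pad2 [0.6169 0.1476 0.118 ]
pad1 top end [0.5875 0.1629 0.118 ]
pad1 bot end [0.5841 0.1385 0.118 ]
post [0.4595 0.1293 0.135 ]
hinge [0.6283 0.113  0.09  ]
bridgeL [0.4882 0.1844 0.08  ]
bridgeR [0.6344 0.1703 0.08  ]
bridgeLb [0.4832 0.1381 0.08  ]
```

```bash
python3 -c "
from h import *
go([.528,.156,.17],-6)"
```

```text
shift [ 0.0109 -0.1156  0.2621] turn [-0.0013  0.0019  0.0115] t 1.9 pos [0.517  0.0989 0.301 ] w 0.0558 F [-0.4 -0.6 -0.2] q [ 0.28  0.23 -0.67  1.65  0.15  1.32 -0.52]
yaw -5.66
```

arm_command([
  [[0.011,-0.116,0.0,0,0,0.012,0.27],[0.011,-0.116,0.08,0,0,0.012,0.27],[0.011,-0.116,0.18,0,0,0.012,0.27],[0.011,-0.116,0.262,0,0,0.012,0.27],[0.011,-0.116,0.262,0,0,0.012,0.27]],
])

```text
time: 2.4
eef_pos: [0.5252, 0.1508, 0.1656]
eef_rot: [0.998, -0.055, -0.004, 0.002]
ft_force: [-0.2, -0.5, 0.3]
width: 0.0559
```

```bash
python3 -c "
from h import *
W=snapshot('wrist');cv2.imwrite('pics/w2.png',W['frame'])
T=snapshot('top');cv2.imwrite('pics/t2.png',cv2.resize(T['frame'][130:290,230:350],None,fx=3.7,fy=3.7,interpolation=2))
go([.528,.156,.102],-6)"
```

```text
shift [-0.0018 -0.0057  0.1384] turn [ 0.0011  0.001  -0.01  ] t 2.5 pos [0.5286 0.1531 0.1712] w 0.0555 F [ 0.3 -0.2  1. ] q [ 0.15  0.39 -0.67  1.78  0.27  1.07 -0.72]
yaw -6.3
```

View pics/w2.png

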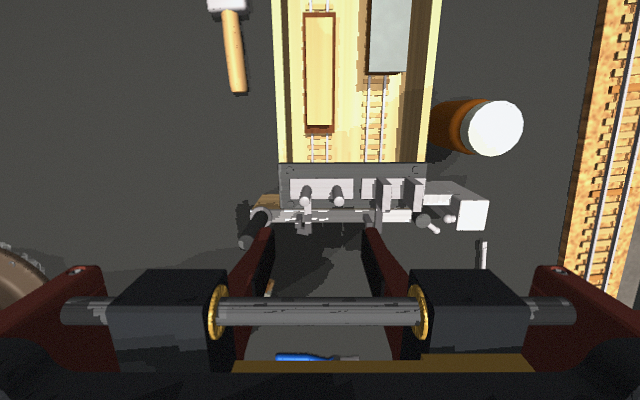

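View pics/t2.png

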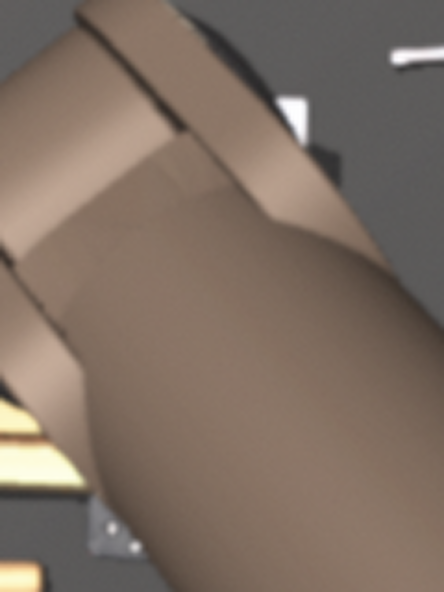

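```bash
python3 - <<'E'
from h import *
W=snapshot("wrist")
a=W["frame"][155:255,230:500];cv2.imwrite("pics/w2c.png",cv2.resize(a,None,fx=2.95,fy=2.95,interpolation=2))
print(proj(W,[[.513,.158,.126],[.543,.155,.126],[.528,.1563,.11],[.586,.151,.118],[.614,.148,.118],[.459,.129,.135]]).round(1))
E
```

```text
[[299.8 203.4]
 [333.9 203. ]
 [316.9 198.1]
 [380.8 199.5]
 [411.6 199.4]
 [243.2 243.7]]
```

View pics/w2c.png

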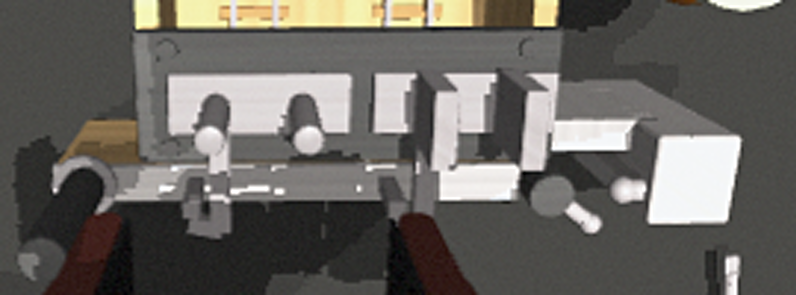

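```bash
python3 -c "
from h import *
go([.5285,.157,.102],-6)"
```

```text
shift [-0.0031 -0.006   0.141 ] turn [-0.001  -0.0039 -0.0096] t 2.55 pos [0.5295 0.1538 0.1725] w 0.0562 F [-0.1 -0.   1.5] q [ 0.15  0.39 -0.67  1.77  0.27  1.07 -0.72]
yaw -6.29
```

arm_command([
  [[-0.002,-0.007,0.03,0,0,-0.01,0.27],[-0.002,-0.007,0.07,0,0,-0.01,0.27],[-0.002,-0.007,0.11,0,0,-0.01,0.27],[-0.002,-0.007,0.139,0,0,-0.01,0.27],[-0.002,-0.007,0.139,0,0,-0.01,0.27]],
])

```text
time: 3.05
eef_pos: [0.5271, 0.1576, 0.0997]
eef_rot: [0.999, -0.052, -0.001, 0.0]
ft_force: [-1.0, -0.8, -0.3]
width: 0.0558
```

```bash
python3 -c "
from h import *
W=snapshot('wrist');cv2.imwrite('pics/w3.png',W['frame'])
for i in range(4):snapshot('side');go([.5285,.157,.102],-6)
S=snapshot('side');cv2.imwrite('pics/s3.png',cv2.resize(S['frame'][120:250,230:400],None,fx=4.5,fy=4.5,interpolation=2))
"
```

```text
shift [ 0.0008  0.0023 -0.001 ] turn [-0.0007 -0.0011  0.0031] t 3.15 pos [0.5282 0.1582 0.1015] w 0.0554 F [ 0.2  0.4 -0.5] q [ 0.11  0.47 -0.64  1.85  0.34  0.93 -0.78]
yaw -5.91
shift [ 0.0003  0.0027 -0.0002] turn [-0.0013 -0.0024  0.0029] t 3.2 pos [0.5285 0.1583 0.1019] w 0.0557 F [ 0.4 -0.5  0.5] q [ 0.11  0.47 -0.64  1.85  0.34  0.93 -0.78]
yaw -5.91
shift [0.0001 0.0026 0.0001] turn [-0.0013 -0.0032  0.0028] t 3.25 pos [0.5286 0.1583 0.102 ] w 0.0559 F [-0.  -0.4  0.7] q [ 0.11  0.47 -0.64  1.85  0.34  0.93 -0.78]
yaw -5.92
shift [ 0.0001  0.0025 -0.    ] turn [-0.0012 -0.0032  0.0026] t 3.3 pos [0.5286 0.1582 0.102 ] w 0.0554 F [-0.6 -0.4 -0.7] q [ 0.11  0.47 -0.64  1.85  0.34  0.93 -0.78]
yaw -5.92
```

View pics/w3.png

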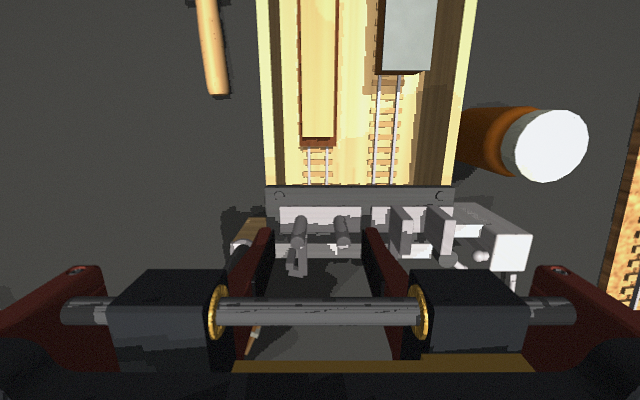

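View pics/s3.png

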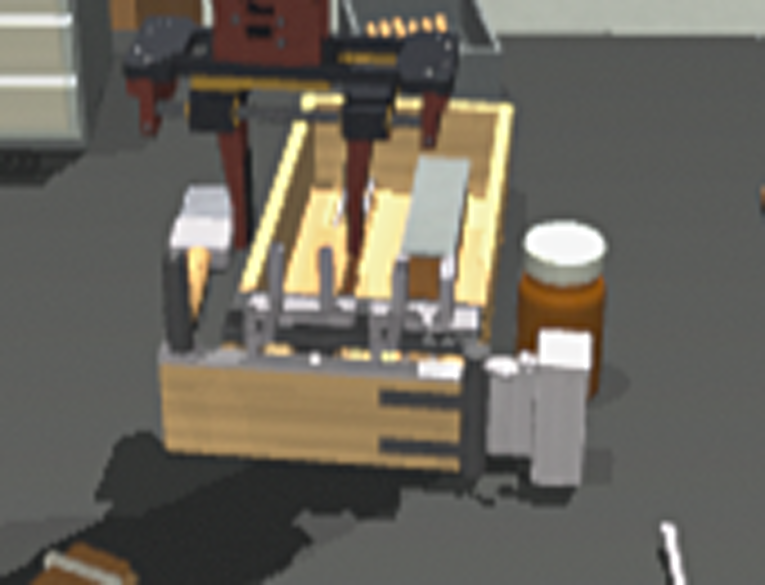

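```bash
python3 - <<'E'
from h import *
S=snapshot("side")
f=S["frame"];cv2.imwrite('pics/s3b.png',cv2.resize(f[155:215,260:350],None,fx=8.5,fy=8.5,interpolation=cv2.INTER_NEAREST))
p=proj(S,[[.493,.162,.091],[.564,.154,.091],[.528,.157,.102],[.528,.157,.085],[.514,.1585,.126],[.5435,.1555,.126],[.514,.1585,.085]])
print(p.round(1),((p-[260,155])*8.5).round())
E
```

```text
[[283.6 184.8]
 [310.3 186.5]
 [296.6 182.2]
 [296.7 187.7]
 [291.  174. ]
 [302.3 174.6]
 [291.5 187.4]] [[200. 253.]
 [427. 267.]
 [311. 232.]
 [312. 278.]
 [264. 161.]
 [360. 167.]
 [268. 276.]]
```

View pics/s3b.png

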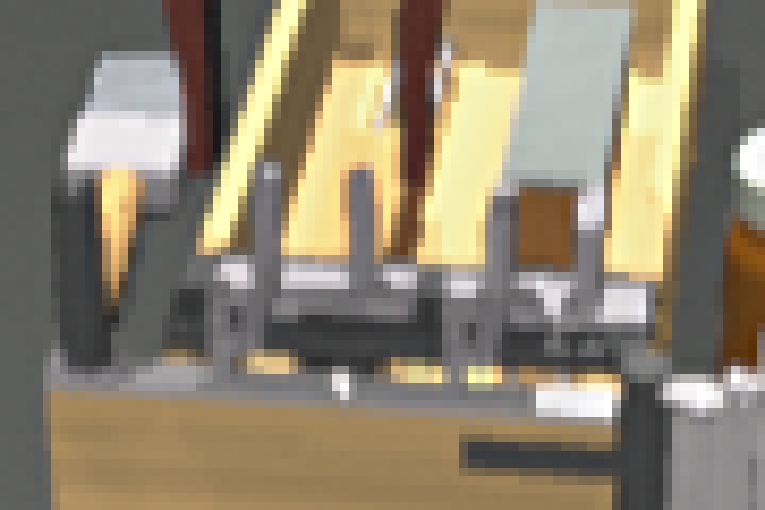

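```bash
python3 - <<'E'
from h import *
W=snapshot("wrist");S=snapshot("side")
s=read_state();R=Ro.from_quat(s["eef_rot"]);c=np.array(s["eef_pos"])
L=[]
for sx in (-1,1):
  for x in (.028,.042):
    for y in (-.01,.01):
      for z in (.011,-.03): L.append([sx*x,y,z])
X=c+R.apply(np.array(L))
pw=proj(W,X);ps=proj(S,X)
for l,a,b in zip(L,pw,ps):print(l,a.round(1),b.round(1))
f=W["frame"];cv2.imwrite("pics/w3c.png",cv2.resize(f[180:300,200:440],None,fx=3.3,fy=3.3,interpolation=2))
E
```

```text
[-0.028, -0.01, 0.011] [280.9 209. ] [286.9 183.3]
[-0.028, -0.01, -0.03] [272.6 231. ] [286.3 169.9]
[-0.028, 0.01, 0.011] [281.9 233.1] [285.7 187.2]
[-0.028, 0.01, -0.03] [274.1 259.8] [285.1 173.6]
[-0.042, -0.01, 0.011] [262.5 209. ] [281.7 183. ]
[-0.042, -0.01, -0.03] [249.9 231. ] [281.1 169.6]
[-0.042, 0.01, 0.011] [264.  233.2] [280.4 186.9]
[-0.042, 0.01, -0.03] [252.2 259.9] [279.7 173.3]
[0.028, -0.01, 0.011] [354.6 208.9] [307.7 184.5]
[0.028, -0.01, -0.03] [363.2 230.9] [307.6 171. ]
[0.028, 0.01, 0.011] [353.6 233.1] [306.8 188.4]
[0.028, 0.01, -0.03] [361.7 259.7] [306.6 174.8]
[0.042, -0.01, 0.011] [373.  208.9] [312.9 184.8]
[0.042, -0.01, -0.03] [385.9 230.9] [312.9 171.3]
[0.042, 0.01, 0.011] [371.5 233. ] [312.1 188.7]
[0.042, 0.01, -0.03] [383.6 259.7] [312.  175.1]
```

View pics/w3c.png

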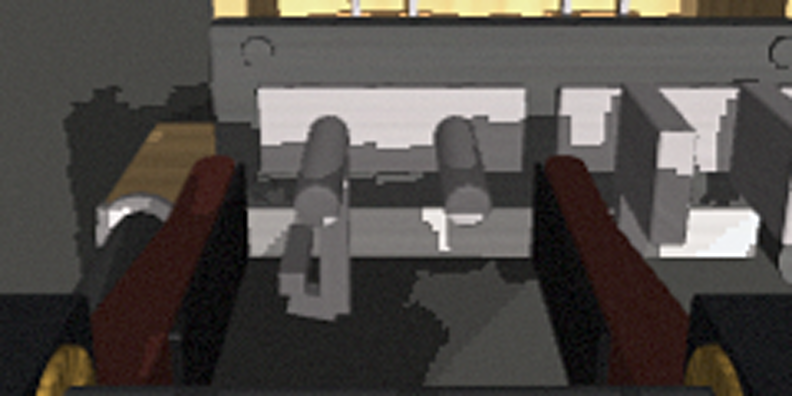

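arm_command([
  [[0,0,0,0,0,0,-1],[0,0,0,0,0,0,-1],[0,0,0,0,0,0,-1]],
], grip_force=20)

```text
time: 3.8
eef_pos: [0.5279, 0.1579, 0.101]
eef_rot: [0.999, -0.052, 0.0, 0.0]
ft_force: [0.0, -0.9, -0.0]
width: 0.0354
```

```bash
python3 -c "
from h import *
for i in range(3):snapshot('side');go([.5285,.157,.102],-6)
W=snapshot('wrist');f=W['frame'];cv2.imwrite('pics/w4c.png',cv2.resize(f[180:300,200:440],None,fx=3.3,fy=3.3,interpolation=2))
"
```

```text
shift [ 0.0015  0.0016 -0.0021] turn [ 0.     -0.      0.0027] t 3.85 pos [0.5279 0.1579 0.1009] w 0.0309 F [-0.  -0.1  0.1] q [ 0.11  0.47 -0.64  1.85  0.34  0.93 -0.78]
yaw -5.92
shift [ 0.0015  0.0016 -0.0022] turn [0.     0.0001 0.0026] t 3.9 pos [0.5278 0.1579 0.1009] w 0.0273 F [-0.1 -0.1  0.7] q [ 0.11  0.47 -0.64  1.85  0.34  0.93 -0.78]
yaw -5.92
shift [ 0.0015  0.0016 -0.0022] turn [0.     0.0001 0.0027] t 3.95 pos [0.5278 0.1579 0.1009] w 0.0234 F [0.  0.1 0.5] q [ 0.11  0.47 -0.64  1.85  0.34  0.93 -0.78]
yaw -5.92
```

View pics/w4c.png

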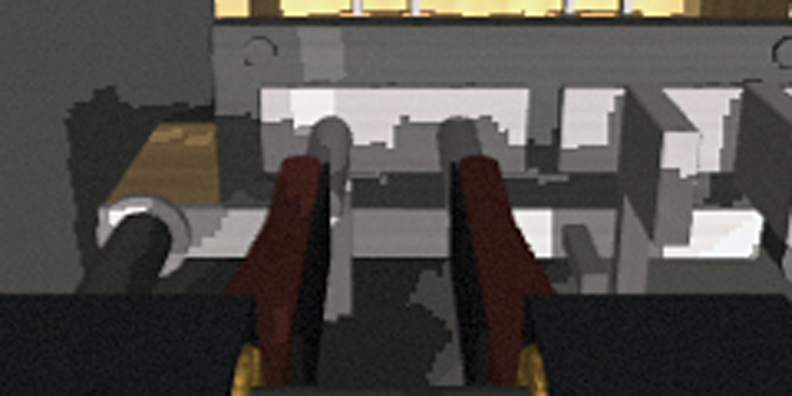

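arm_command([
  [[0,0,0,0,0,0,0.27],[0,0,0,0,0,0,0.27],[0,0,0,0,0,0,0.27],[0,0,0,0,0,0,0.27],[0,0,0,0,0,0,0.27]],
])

```text
time: 4.5
eef_pos: [0.5279, 0.1579, 0.1009]
eef_rot: [0.999, -0.052, 0.0, 0.0]
ft_force: [1.1, -1.0, -0.2]
width: 0.0543
```

```bash
python3 -c "
from h import *
go([.5285,.157,.070],-6)"
```

```text
shift [0.0015 0.0016 0.0619] turn [ 0.     -0.      0.0026] t 4.5 pos [0.5279 0.1579 0.1009] w 0.0543 F [ 1.1 -1.  -0.2] q [ 0.11  0.47 -0.64  1.85  0.34  0.93 -0.78]
yaw -5.92
```

arm_command([
  [[0.001,0.001,0.015,0,0,0,0.27],[0.001,0.001,0.03,0,0,0,0.27],[0.001,0.001,0.045,0,0,0,0.27],[0.001,0.001,0.062,0,0,0,0.27],[0.001,0.001,0.062,0,0,0,0.27]],
])

```text
time: 5.0
eef_pos: [0.5273, 0.157, 0.0683]
eef_rot: [0.999, -0.052, -0.001, 0.0]
ft_force: [-0.9, 0.3, -0.1]
width: 0.0559
```

```bash
python3 -c "
from h import *
go([.5285,.157,.065],-6)
W=snapshot('wrist');f=W['frame'];cv2.imwrite('pics/w5c.png',cv2.resize(f[180:300,200:440],None,fx=3.3,fy=3.3,interpolation=2))
f=snapshot('side')['frame'];cv2.imwrite('pics/s5.png',cv2.resize(f[125:215,245:365],None,fx=6.5,fy=6.5,interpolation=2))
"
```

```text
shift [ 0.0024 -0.0003  0.0067] turn [0.0017 0.0044 0.0031] t 5.0 pos [0.5273 0.157  0.0683] w 0.0559 F [-0.9  0.3 -0.1] q [ 0.09  0.51 -0.61  1.88  0.38  0.87 -0.81]
yaw -5.91
```

View pics/w5c.png

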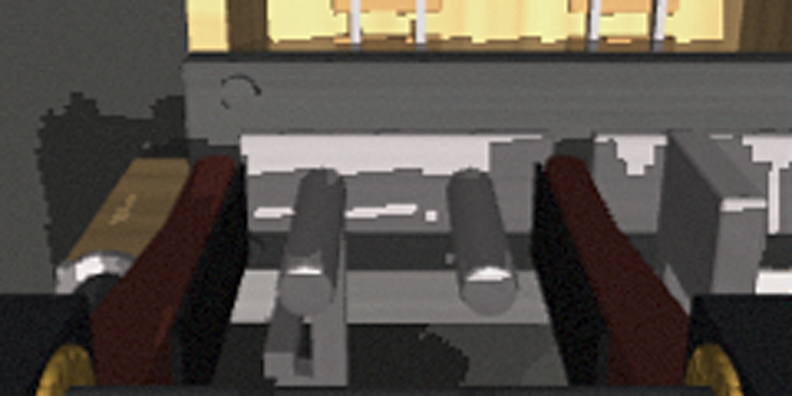

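View pics/s5.png

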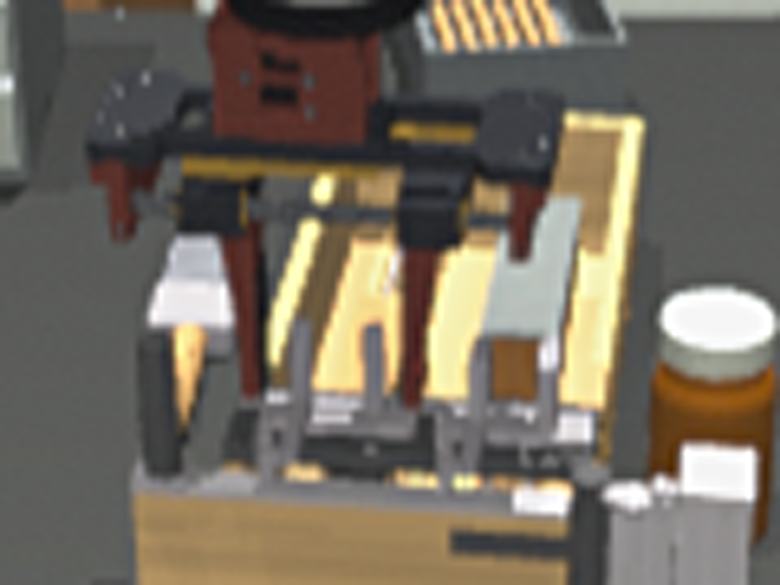

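arm_command([
  [[0,0,0,0,0,0,-1],[0,0,0,0,0,0,-1],[0,0,0,0,0,0,-1],[0,0,0,0,0,0,-1],[0,0,0,0,0,0,-1]],
], grip_force=25)

```text
time: 5.6
eef_pos: [0.5289, 0.1574, 0.0704]
eef_rot: [0.999, -0.052, 0.001, -0.0]
ft_force: [1.6, 0.1, 1.2]
width: 0.023
```

```bash
python3 -c "
from h import *
for i in range(5):
  snapshot('side');go([.5285,.157,.065],-6)
W=snapshot('wrist');f=W['frame'];cv2.imwrite('pics/w6c.png',cv2.resize(f[180:300,200:440],None,fx=3.3,fy=3.3,interpolation=2))
"
```

```text
shift [-0.0008  0.0008  0.0109] turn [-0.0006 -0.0024  0.0022] t 5.65 pos [0.5289 0.1574 0.0704] w 0.0225 F [ 1.4 -0.5  4.6] q [ 0.09  0.51 -0.61  1.87  0.37  0.88 -0.81]
yaw -5.93
shift [-0.0008  0.0009  0.0109] turn [-0.0006 -0.0024  0.0023] t 5.7 pos [0.5289 0.1574 0.0705] w 0.0226 F [ 2.2 -0.6  3.4] q [ 0.09  0.51 -0.61  1.87  0.37  0.88 -0.81]
yaw -5.93
shift [-0.0008  0.0009  0.0109] turn [-0.0007 -0.0024  0.0024] t 5.75 pos [0.5289 0.1574 0.0704] w 0.0222 F [1.6 0.  4.2] q [ 0.09  0.51 -0.61  1.87  0.37  0.88 -0.81]
yaw -5.93
shift [-0.0008  0.0009  0.0109] turn [-0.0005 -0.0024  0.0024] t 5.8 pos [0.5289 0.1574 0.0704] w 0.0226 F [1.8 0.2 4.9] q [ 0.09  0.51 -0.61  1.87  0.37  0.88 -0.81]
yaw -5.93
shift [-0.0008  0.0009  0.0109] turn [-0.0006 -0.0024  0.0024] t 5.85 pos [0.5289 0.1574 0.0704] w 0.0227 F [ 2.6 -0.4  5.6] q [ 0.09  0.51 -0.61  1.87  0.37  0.88 -0.81]
yaw -5.93
```

View pics/w6c.png

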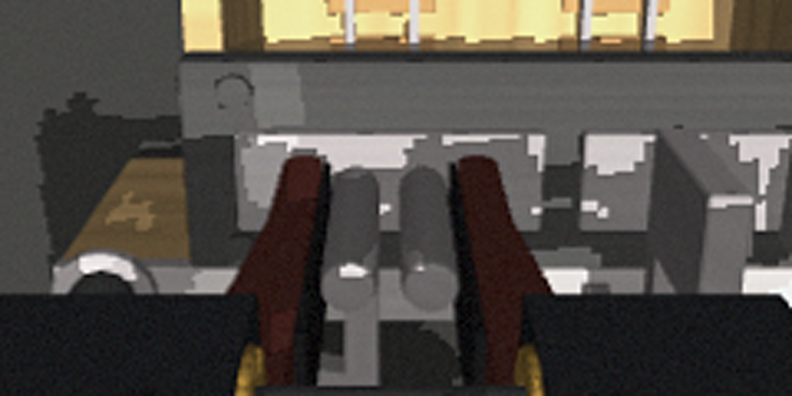

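arm_command([
  [[0,0,0,0,0,0,0.27],[0,0,0,0,0,0,0.27],[0,0,0,0,0,0,0.27],[0,0,0,0,0,0,0.27],[0,0,0,0,0,0,0.27]],
])

```text
time: 6.4
eef_pos: [0.528, 0.1573, 0.0697]
eef_rot: [0.999, -0.052, -0.0, 0.0]
ft_force: [0.4, -0.3, -0.9]
width: 0.055
```

arm_command([
  [[0,0,-0.05,0,0,0,0.27],[0,0,-0.12,0,0,0,0.27],[0,0,-0.12,0,0,0,0.27],[0.144,0,-0.12,0,0,0,0.27],[0.144,0,-0.12,0,0,0,0.27]],
])

```text
time: 6.9
eef_pos: [0.6025, 0.1484, 0.1298]
eef_rot: [0.999, -0.052, 0.001, 0.0]
ft_force: [-0.4, 0.0, -0.1]
width: 0.0557
```

```bash
python3 -c "
from h import *
W=snapshot('wrist');f=W['frame'];cv2.imwrite('pics/w7c.png',cv2.resize(f[160:300,180:450],None,fx=2.95,fy=2.95,interpolation=2))
snapshot('side')
go([.600,.1495,.070],-6)
print(proj(W,[[.586,.151,.118],[.614,.148,.118],[.5205,.1575,.126],[.5365,.156,.126]]).round(1))
"
```

```text
shift [-0.0048 -0.0014  0.1178] turn [ 0.     -0.0006 -0.0028] t 7.0 pos [0.6023 0.1485 0.1289] w 0.0559 F [ 0.6 -0.4 -0.1] q [ 0.11  0.54 -0.61  1.65  0.35  1.06 -0.71]
yaw -6.08
[[296.4 219.8]
 [332.9 219.8]
 [207.1 224.4]
 [228.7 224.1]]
```

View pics/w7c.png

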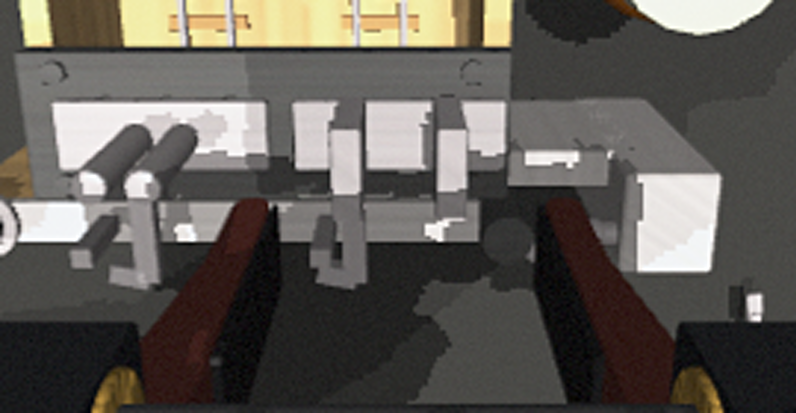

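arm_command([
  [[-0.005,-0.008,0.0,0,0,0,0.27],[-0.005,-0.008,0.04,0,0,0,0.27],[-0.005,-0.008,0.08,0,0,0,0.27],[-0.005,-0.008,0.118,0,0,0,0.27],[-0.005,-0.008,0.118,0,0,0,0.27]],
])

```text
time: 7.5
eef_pos: [0.5947, 0.1542, 0.0685]
eef_rot: [0.999, -0.051, -0.002, 0.001]
ft_force: [-1.2, -0.6, 0.4]
width: 0.0557
```

```bash
python3 -c "
from h import *
W=snapshot('wrist');f=W['frame'];cv2.imwrite('pics/w8c.png',cv2.resize(f[160:300,180:450],None,fx=2.95,fy=2.95,interpolation=2))
snapshot('side')
go([.600,.153,.070],-6)
"
```

```text
shift [0.0066 0.003  0.0024] turn [-0.      0.0015  0.005 ] t 7.6 pos [0.5969 0.1548 0.0712] w 0.0555 F [-0.3 -0.2  0.7] q [ 0.08  0.6  -0.59  1.71  0.4   0.95 -0.76]
yaw -5.85
```

View pics/w8c.png

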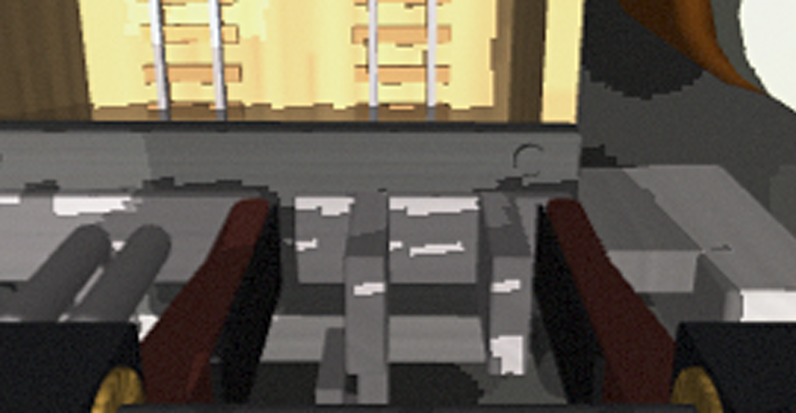

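```bash
python3 -c "
from h import *
W=snapshot('wrist')
X=[[.586,.1525,.118],[.614,.1495,.118],[.586,.1525,.09],[.614,.1495,.09]]
p=proj(W,X);print(p.round(1),((p-[180,160])*2.95).round())
go([.600,.153,.070],-6)
"
```

```text
[[299.8 264.5]
 [349.  264.7]
 [302.4 242.6]
 [344.4 242.8]] [[353. 308.]
 [499. 309.]
 [361. 244.]
 [485. 244.]]
shift [0.0051 0.0033 0.0037] turn [-0.0009 -0.0011  0.0043] t 7.65 pos [0.5976 0.1549 0.0719] w 0.0558 F [0.2 0.  0.1] q [ 0.08  0.6  -0.59  1.71  0.4   0.95 -0.76]
yaw -5.87
```

arm_command([
  [[0.007,0.002,0.004,0,0,0,0.27],[0.007,0.002,0.004,0,0,0,-1],[0.007,0.002,0.004,0,0,0,-1],[0.007,0.002,0.004,0,0,0,-1],[0.007,0.002,0.004,0,0,0,-1]],
], grip_force=25)

```text
time: 8.15
eef_pos: [0.6008, 0.1528, 0.0692]
eef_rot: [0.999, -0.052, -0.0, 0.0]
ft_force: [-3.8, -1.1, 3.3]
width: 0.0274
```

arm_command([
  [[0,0,0,0,0,0,-1],[0,0,0,0,0,0,-1],[0,0,0,0,0,0,-1]],
])

```text
time: 8.45
eef_pos: [0.6008, 0.1529, 0.0693]
eef_rot: [0.999, -0.052, -0.0, 0.0]
ft_force: [-2.3, -0.6, 5.6]
width: 0.0194
```

```bash
python3 -c "
from h import *
W=snapshot('wrist');f=W['frame'];cv2.imwrite('pics/w9c.png',cv2.resize(f[160:300,180:450],None,fx=2.95,fy=2.95,interpolation=2))
for i in range(3):
  snapshot('side');go([.600,.153,.070],-6)
"
```

```text
shift [-0.0017 -0.     -0.0014] turn [0.0005 0.0009 0.0029] t 8.55 pos [0.6008 0.1529 0.0693] w 0.0194 F [-4.1 -0.2  6.9] q [ 0.08  0.61 -0.59  1.7   0.4   0.95 -0.76]
yaw -5.91
shift [-0.0017 -0.0001 -0.0014] turn [0.0005 0.0008 0.0029] t 8.6 pos [0.6008 0.1529 0.0693] w 0.0193 F [-4.2  0.3  4.6] q [ 0.08  0.61 -0.59  1.7   0.4   0.95 -0.76]
yaw -5.91
shift [-0.0016 -0.0001 -0.0015] turn [0.0005 0.001  0.0028] t 8.65 pos [0.6008 0.1529 0.0693] w 0.019 F [-3.6 -0.6  4.9] q [ 0.08  0.61 -0.59  1.7   0.4   0.95 -0.76]
yaw -5.92
```

View pics/w9c.png

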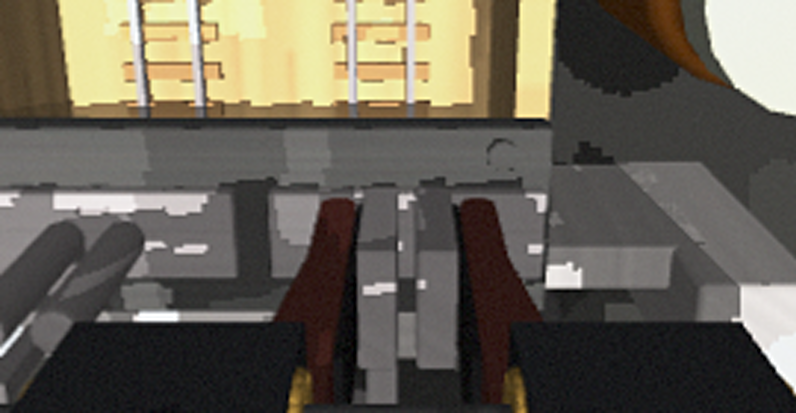

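arm_command([
  [[0,0,0,0,0,0,0.2],[0,0,0,0,0,0,0.2],[0,0,0,0,0,0,0.2],[0,0,0,0,0,0,0.2],[0,0,0,0,0,0,0.2]],
])

```text
time: 9.15
eef_pos: [0.6013, 0.1528, 0.0689]
eef_rot: [0.999, -0.052, 0.0, -0.0]
ft_force: [-0.7, 0.9, 0.6]
width: 0.0522
```

arm_command([
  [[0,0,-0.06,0,0,0,0.2],[0,0,-0.16,0,0,0,0.2],[-0.05,0,-0.2,0,0,0.3,0.2],[-0.15,0,-0.2,0,0,0.58,0.2],[-0.25,0,-0.2,0,0,0.85,0.2]],
])

```text
time: 9.65
eef_pos: [0.4761, 0.166, 0.1695]
eef_rot: [0.962, -0.274, 0.001, -0.001]
ft_force: [-0.4, 0.6, 0.8]
width: 0.0529
```

```bash
python3 -c "
from h import *
go([.4605,.129,.15],-96)
"
```

```text
shift [0.0126 0.0795 0.0388] turn [-3.8000e-03  7.0000e-04  2.1389e+00] t 9.65 pos [0.4761 0.166  0.1695] w 0.0529 F [-0.4  0.6  0.8] q [ 0.07  0.29 -0.6   1.89  0.19  1.02 -1.17]
yaw -31.83
```

arm_command([
  [[0.013,0.08,0,0,0,0.28,0.2],[0.013,0.08,0,0,0,0.56,0.2],[0.013,0.08,0,0,0,0.84,0.2],[0.013,0.08,0,0,0,1.0,0.2],[0.013,0.08,0,0,0,1.0,0.2]],
])

```text
time: 10.15
eef_pos: [0.4616, 0.1282, 0.1692]
eef_rot: [0.859, -0.511, 0.0, -0.0]
ft_force: [0.1, -0.3, 0.8]
width: 0.0529
```

arm_command([
  [[0,0,0,0,0,0.28,0.2],[0,0,0,0,0,0.56,0.2],[0,0,0,0,0,0.84,0.2],[0,0,0,0,0,0.95,0.2],[0,0,0,0,0,0.95,0.2]],
])

```text
time: 10.65
eef_pos: [0.4616, 0.1283, 0.1689]
eef_rot: [0.708, -0.706, 0.0, 0.0]
ft_force: [-0.3, -0.2, -1.0]
width: 0.053
```

```bash
python3 -c "
from h import *
W=snapshot('wrist');f=W['frame'];cv2.imwrite('pics/w10.png',f)
S=snapshot('side');cv2.imwrite('pics/s10.png',cv2.resize(S['frame'][95:235,225:385],None,fx=4.2,fy=4.2,interpolation=2))
go([.4605,.129,.12],-92)
p=proj(W,[[.4605,.129,.135]]);print(p)
"
```

```text
shift [-0.0015  0.0022  0.0978] turn [-0.      0.      0.0767] t 10.75 pos [0.4616 0.1283 0.1689] w 0.0525 F [-0.2 -0.1  0.3] q [ 0.01  0.23 -0.44  1.95  0.11  0.99 -2.05]
yaw -89.7
[[315.97547275 212.93874681]]
```

View pics/w10.png

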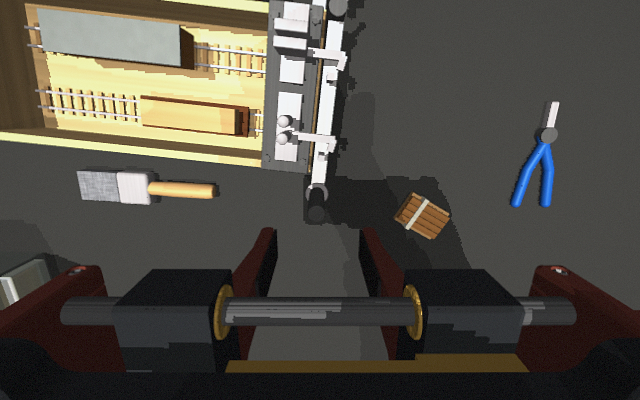

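View pics/s10.png

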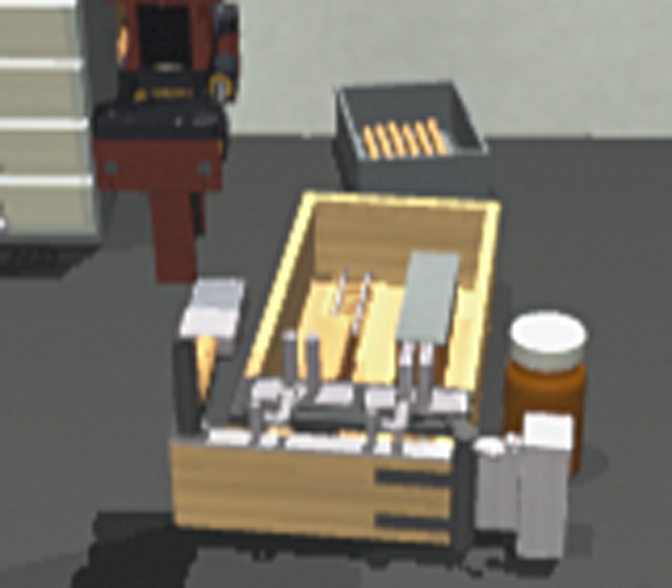

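arm_command([
  [[-0.001,0.002,0.05,0,0,0,0.2],[-0.001,0.002,0.1,0,0,0,0.2],[-0.001,0.002,0.15,0,0,0,0.2],[-0.001,0.002,0.194,0,0,0,0.2],[-0.001,0.002,0.194,0,0,0,0.2]],
])

```text
time: 11.25
eef_pos: [0.4587, 0.1281, 0.0696]
eef_rot: [0.709, -0.706, -0.001, 0.002]
ft_force: [0.3, 0.2, -0.3]
width: 0.0528
```

```bash
python3 -c "
from h import *
W=snapshot('wrist');f=W['frame'];cv2.imwrite('pics/w11.png',cv2.resize(f[140:300,180:450],None,fx=2.95,fy=2.95,interpolation=2))
go([.4605,.129,.072],-90)
"
```

```text
shift [-0.0011 -0.0017 -0.0017] turn [ 0.0052 -0.0009  0.007 ] t 11.3 pos [0.4597 0.1285 0.0712] w 0.0527 F [0.2 1.1 0. ] q [-0.03  0.36 -0.41  2.05  0.2   0.77 -2.13]
yaw -89.79
```

View pics/w11.png

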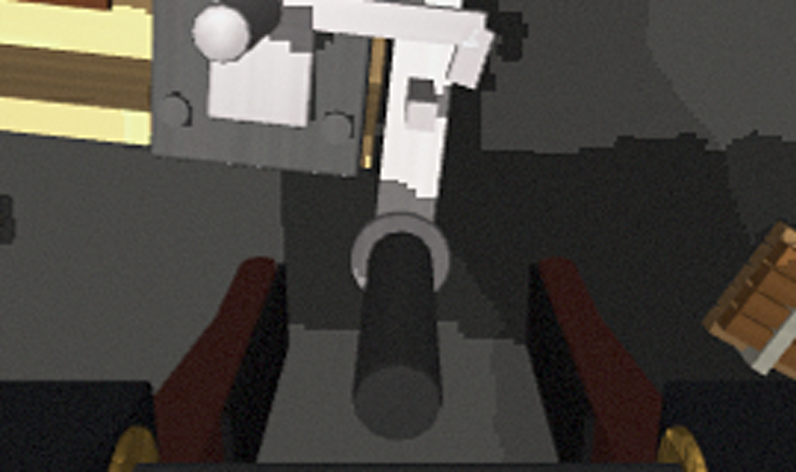

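arm_command([
  [[0,0,0,0,0,0,-1],[0,0,0,0,0,0,-1],[0,0,0,0,0,0,-1],[0,0,0,0,0,0,-1],[0,0,0,0,0,0,-1]],
], grip_force=30)

```text
time: 11.8
eef_pos: [0.4608, 0.1287, 0.0724]
eef_rot: [0.708, -0.707, 0.0, -0.0]
ft_force: [-0.1, -0.6, 0.1]
width: 0.0163
```

arm_command([
  [[0,0,0,0,0,0,-1],[0,0,0,0,0,0,-1]],
])

```text
time: 12.0
eef_pos: [0.4608, 0.1289, 0.0723]
eef_rot: [0.708, -0.707, 0.0, -0.0]
ft_force: [-0.6, 0.4, 4.6]
width: 0.0155
```

```bash
cat >> h.py <<'E'
def arc(dl,post=None,Lr=.172,base=None):
    "rows following the arc by angle list dl (deg, incremental to present), tool turning with it; hinge fixed"
    s=read_state();R=Ro.from_quat(s["eef_rot"]);p=np.array(s["eef_pos"]);H=np.array([.6316,.112,p[2]])
    r=p-H;print("radius",np.linalg.norm(r).round(4),"angle from shut",np.degrees(np.arctan2(r[1],r[0])).round(1)%360-174.3,"F",np.round(s["ft_force"],1),"w",s["width"].__round__(4),"t",s["time"],"z",p[2].round(4))
    for a in dl:
        Q=Ro.from_euler('z',a,degrees=True);u=r/np.linalg.norm(r)*Lr
        print(a,(R.inv().apply(H+Q.apply(u)-p)/.5).round(4),"rz",round(-a/30,3))
E
python3 -c "
from h import *
arc([4,8,12,16,20])
"
```

```text
radius 0.1716 angle from shut 0.09999999999999432 F [-0.6  0.4  4.6] w 0.0155 t 12.0 z 0.0723
4 [ 0.0239  0.0023 -0.    ] rz -0.133
8 [ 0.0479  0.0022 -0.    ] rz -0.267
12 [ 0.0718  0.0004 -0.    ] rz -0.4
16 [ 0.0956 -0.0031 -0.    ] rz -0.533
20 [ 0.1191 -0.0082 -0.    ] rz -0.667
```

arm_command([
  [[0.012,0.001,0,0,0,-0.067,-1],[0.024,0.001,0,0,0,-0.133,-1],[0.036,0.001,0,0,0,-0.2,-1],[0.048,0.001,0,0,0,-0.267,-1],[0.048,0.001,0,0,0,-0.267,-1]],
], grip_force=40)

```text
time: 12.5
eef_pos: [0.4601, 0.1041, 0.0723]
eef_rot: [0.755, -0.655, 0.0, 0.0]
ft_force: [-1.7, 1.0, 5.7]
width: 0.0155
```

```bash
python3 -c "
from h import *
snapshot('side')
arc([5,10,15,20,25])
"
```

```text
radius 0.1717 angle from shut 8.199999999999989 F [-1.1  0.   5.1] w 0.0152 t 12.55 z 0.0723
5 [0.0299 0.0022 0.    ] rz -0.167
10 [0.0599 0.0012 0.    ] rz -0.333
15 [ 0.0897 -0.0024  0.    ] rz -0.5
20 [ 0.1191 -0.0086  0.    ] rz -0.667
25 [ 0.1478 -0.0173  0.    ] rz -0.833
```

Gate is free (low force). Continue the arc.

arm_command([
  [[0.03,0.002,0,0,0,-0.167,-1],[0.06,0.001,0,0,0,-0.333,-1],[0.09,-0.002,0,0,0,-0.5,-1],[0.119,-0.009,0,0,0,-0.667,-1],[0.148,-0.017,0,0,0,-0.833,-1]],
])

```text
time: 13.05
eef_pos: [0.479, 0.033, 0.0722]
eef_rot: [0.88, -0.475, -0.0, -0.0]
ft_force: [2.0, 3.0, 1.4]
width: 0.0155
```

```bash
python3 -c "
from h import *
S=snapshot('side');cv2.imwrite('pics/s12.png',cv2.resize(S['frame'][95:275,200:400],None,fx=3.3,fy=3.3,interpolation=2))
arc([5,10,15,20,25])
"
```

```text
radius 0.1717 angle from shut 34.099999999999994 F [ 1.5 -1.1  4.4] w 0.0151 t 13.1 z 0.0722
5 [0.0299 0.0019 0.    ] rz -0.167
10 [0.0599 0.0006 0.0001] rz -0.333
15 [ 0.0897 -0.0033  0.0001] rz -0.5
20 [ 0.119  -0.0097  0.0002] rz -0.667
25 [ 0.1476 -0.0187  0.0002] rz -0.833
```

View pics/s12.png

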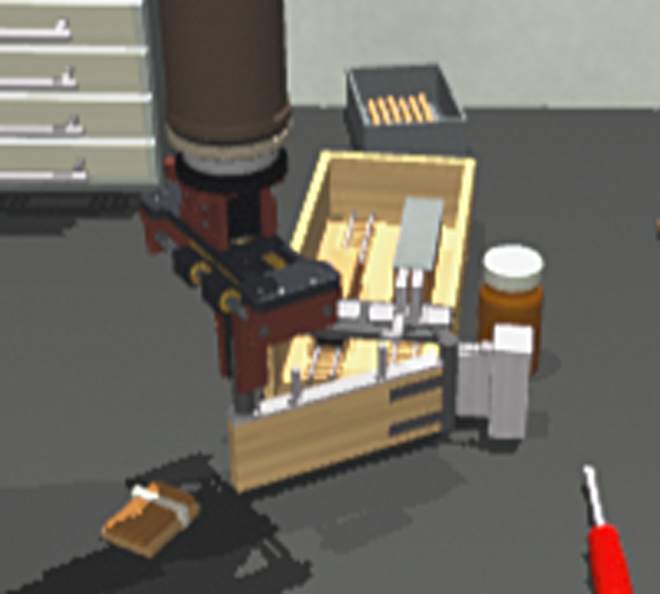

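arm_command([
  [[0.03,0.002,0,0,0,-0.167,-1],[0.06,0.001,0,0,0,-0.333,-1],[0.09,-0.003,0,0,0,-0.5,-1],[0.119,-0.01,0,0,0,-0.667,-1],[0.148,-0.019,0,0,0,-0.833,-1]],
])

```text
time: 13.6
eef_pos: [0.5274, -0.0243, 0.0723]
eef_rot: [0.962, -0.274, -0.0, 0.0]
ft_force: [-1.9, 1.8, 5.3]
width: 0.0153
```

```bash
python3 -c "
from h import *
snapshot('side')
arc([5,10,15,20,25])
"
```

```text
radius 0.1715 angle from shut 59.19999999999999 F [-0.3 -1.4  5.1] w 0.0153 t 13.65 z 0.0723
5 [0.0299 0.0023 0.    ] rz -0.167
10 [0.0599 0.001  0.0001] rz -0.333
15 [ 0.0896 -0.003   0.0001] rz -0.5
20 [ 0.1189 -0.0095  0.0002] rz -0.667
25 [ 0.1475 -0.0186  0.0002] rz -0.833
```

arm_command([
  [[0.03,0.002,0,0,0,-0.167,-1],[0.06,0.001,0,0,0,-0.333,-1],[0.09,-0.003,0,0,0,-0.5,-1],[0.119,-0.01,0,0,0,-0.667,-1],[0.148,-0.019,0,0,0,-0.833,-1]],
])

```text
time: 14.15
eef_pos: [0.595, -0.0553, 0.0723]
eef_rot: [0.998, -0.06, -0.0, 0.0]
ft_force: [-1.8, 0.5, 6.8]
width: 0.0158
```

```bash
python3 -c "
from h import *
snapshot('side')
arc([2,4,6])
"
```

```text
radius 0.1711 angle from shut 84.19999999999999 F [-1.6 -3.5  6.8] w 0.0154 t 14.2 z 0.0723
2 [0.0118 0.0026 0.    ] rz -0.067
4 [0.0238 0.003  0.    ] rz -0.133
6 [0.0358 0.0029 0.    ] rz -0.2
```

arm_command([
  [[0.012,0.002,0,0,0,-0.067,-1],[0.024,0.002,0,0,0,-0.133,-1],[0.036,0.002,0,0,0,-0.2,-1],[0.036,0.002,0,0,0,-0.2,-1],[0.036,0.002,0,0,0,-0.2,-1]],
])

```text
time: 14.7
eef_pos: [0.6125, -0.058, 0.0723]
eef_rot: [1.0, -0.009, -0.0, 0.0]
ft_force: [-3.1, -0.5, 7.2]
width: 0.0153
```

```bash
python3 -c "
from h import *
T=snapshot('top');cv2.imwrite('pics/t13.png',T['frame'])
S=snapshot('side');cv2.imwrite('pics/s13.png',cv2.resize(S['frame'][115:310,220:440],None,fx=3,fy=3,interpolation=2))
W=snapshot('wrist');cv2.imwrite('pics/w13.png',W['frame'])
arc([2])
"
```

```text
radius 0.1711 angle from shut 89.19999999999999 F [-3.3 -0.3  5.9] w 0.0155 t 14.85 z 0.0723
2 [ 0.0118  0.0028 -0.    ] rz -0.067
```

View pics/s13.png

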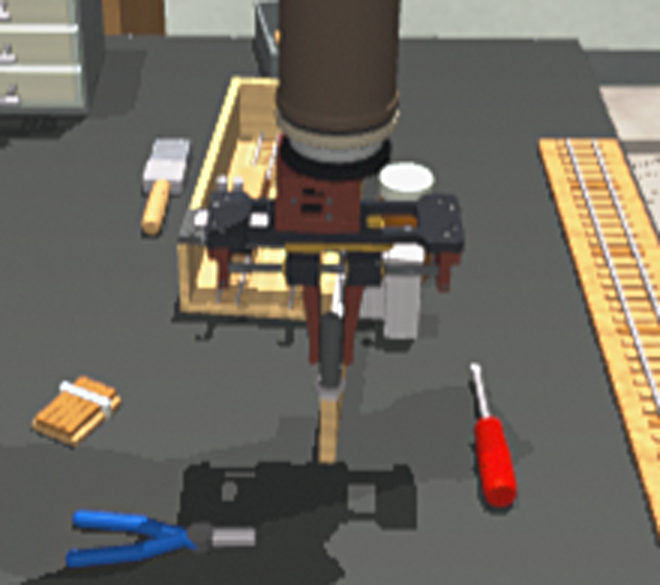

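View pics/w13.png

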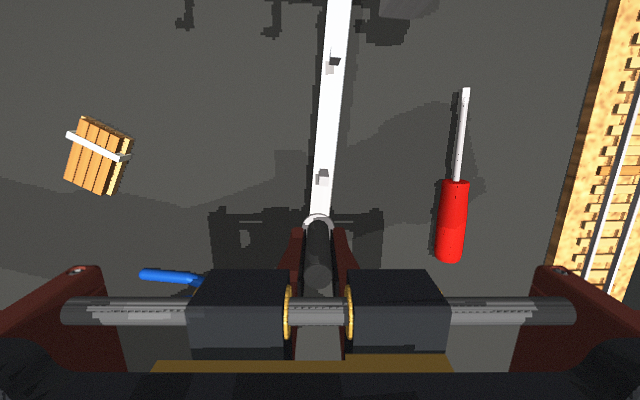

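View pics/t13.png

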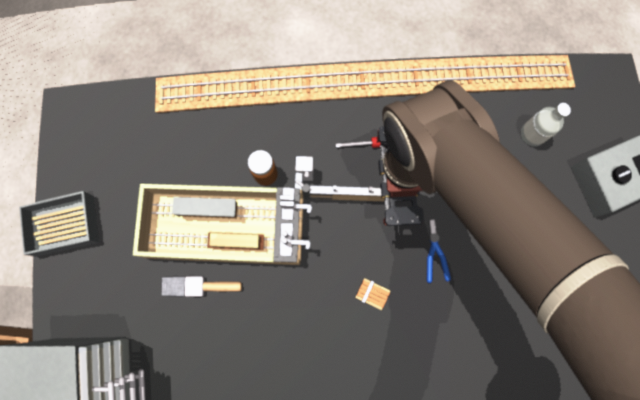

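arm_command([
  [[0,0,0,0,0,0,-1],[0,0,0,0,0,0,-1],[0,0,0,0,0,0,-1],[0,0,0,0,0,0,-1],[0,0,0,0,0,0,-1]],
])

```text
time: 15.35
eef_pos: [0.6123, -0.058, 0.0723]
eef_rot: [1.0, -0.009, -0.0, 0.0]
ft_force: [-3.3, -0.8, 6.7]
width: 0.0158
```

```bash
python3 -c "
from h import *
arc([]);print(np.abs(read_state()['dq']).max())
print(sign_off())
"
```

```text
radius 0.1711 angle from shut 89.19999999999999 F [-3.3 -0.8  6.7] w 0.0158 t 15.35 z 0.0723
0.0009252186157861853
the job is handed in; nothing more can be done
None
```

The gate is open and held: I pinched the stud catch fully together first, then the paddle catch. Then I gripped the post and swung the gate past its detent to about 89° (1.56 rad). I handed the job in at 15.4 s with 40 N of grip still on the post.

**Last checks:**
- **Grip:** the opening reads 15.8 mm on the 16 mm post, and the arm is at rest.
- **Force:** the highest wrist force I saw was about 8 N.
- **Catches:** the gripper closed to about 22.5 mm on the studs and 19.3 mm on the paddles. Those figures are slightly under the 24 and 20 mm expected. Pictures before the swing showed both catches still squeezed.
- **Bystanders:** in the last top view the wagons, jar, brush, pliers and sleepers are where they were. The arm partly hides the screwdriver there, but the wrist and side views show it lying clear of the gate.

**What disagreed:** the pictures showed the fingertips about 37 mm further back along the tool than stated. My first squeeze, at the stated height, therefore closed on air above the studs and moved nothing. I lowered every grasp by about 30 mm after that, and they all held.

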